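# Zero the photometer and hold its lid half open

### The job

With the lid of the mint-green photometer still shut, press its red zero button fully down and let it come back up. Then lift the sample lid by its black bar handle to 45 degrees open and keep holding it there, still, for the person who is about to change the cuvettes: the lid has no stay and falls shut if let go, so finish while holding it, do not let go. Leave the glass flasks and the white cuvette rack standing where they are.

Things in the scene. Friction and masses are not known exactly. Their poses are not given: they have to be found in the camera images.
- photometer: bench photometer, fixed, mint green, 300 mm deep (its x) by 380 wide (y) by 140 high. Origin: centre of its underside, on the bench; x points from its front (robot's side) to its back, y to the robot's left, z up; yaw varies by up to 0.25 rad either way. Flat top: console with key panel and red button in the +y half, sample well with the lid in the -y half.
- zero_button_top (a point): centre of the top face of the round red push button, 30 mm in diameter, on the console's top near the front (95 mm in front of the photometer's origin and 105 mm to its +y side). It is pressed straight down.
- zero_button (a joint): travel of the red button in m: 0 up, 0.006 fully down; a spring lifts it again; fully down takes about 5 N
- lid (a joint): opening angle of the sample lid in rad: 0 shut, 0.785 is 45 degrees, stop at 1.25. It falls shut from any angle when let go. The lid with its handle weighs 0.25 to 0.5 kg; about 1 to 2.5 N at the handle lifts it.
- lid_hinge (a point): middle of the lid's hinge line, which runs along the photometer's y, at the back of the lid: 25 mm behind and 75 mm to the -y side of the photometer's origin, 147 mm high. The lid is a darker green plate, 170 mm from hinge to front edge, 184 mm wide, 10 mm thick; its front edge rises as it opens.
- lid_handle (a point): the lid's handle: a round black bar 12 mm thick, parallel to the hinge, 220 mm from it, overhanging the instrument's front face by 45 mm, 147 mm above the bench when shut. Arms 10 mm wide carry it at both ends; 110 mm of bar between them is free to grasp; its axis is 50 mm in front of the lid's front edge. Origin: middle of the bar; y along it, x towards the hinge.
- flask_a_mid (a point): an empty glass volumetric flask with a red stopper, standing upright and loose near the front of the console: bulb 60 mm in diameter at 28 mm height, neck 15 mm, 170 mm tall, 0.09 kg; a bystander. The point is on its axis 85 mm above its underside; its z axis is up.
- flask_b_mid (a point): an empty glass volumetric flask with a white stopper, standing upright and loose near the front of the console: bulb 60 mm in diameter at 28 mm height, neck 15 mm, 170 mm tall, 0.09 kg; a bystander. The point is on its axis 85 mm above its underside; its z axis is up.
- flask_c_mid (a point): an empty glass volumetric flask with a blue stopper, standing upright and loose near the front of the console: bulb 60 mm in diameter at 28 mm height, neck 15 mm, 170 mm tall, 0.09 kg; a bystander. The point is on its axis 85 mm above its underside; its z axis is up.
- cuvette_rack_mid (a point): a white loose block with eight square holes, 120 by 60 by 35 mm, 0.25 kg, on the bench at the instrument's -y side; a bystander. The point is at its centre, 17.5 mm above its underside.
Not all that is in view belongs to the job. Of the things shaped like the part that bears cuvette_rack_mid, the white one is meant.

How it is judged:
On the way, in this order (a step that is already met when the one before it is completed fails the run):
1. the red button is fully down while the lid is shut (value of joint zero_button above 0.005 m and value of joint lid below 0.06 rad), for 0.05 s.
2. the red button has come back up, the lid still shut (value of joint zero_button below 0.0015 m and value of joint lid below 0.06 rad), for 0.1 s.
3. the lid is lifted by its handle (value of joint lid above 0.3 rad and contact force between any of lid_c1, lid_c2, lid_c3 and the fingers above 0.3 N), for 0.1 s.
At the end, for the whole second after the job is handed in: Through the last second the lid stands still (under 0.05 rad/s) at 45 degrees, give or take 7, with the gripper's fingers bearing on its bar handle (over 0.3 N); the red button is up; the three flasks and the rack are upright (within 14 degrees) and within 30 mm of where they stood (value of joint lid between 0.663 and 0.908 rad and velocity of joint lid between -0.05 and 0.05 rad/s and contact force between any of lid_c1, lid_c2, lid_c3 and the fingers above 0.3 N and value of joint zero_button below 0.0015 m and distance of each of flask_a_mid, flask_b_mid, flask_c_mid, cuvette_rack_mid from where it was at the start of the episode below 0.03 m and angle between each of flask_a_mid, flask_b_mid, flask_c_mid, cuvette_rack_mid's own z axis and vertical below 0.25 rad); the arm keeps its last pose, push and grip.
It fails at once if a flask or the cuvette rack is shifted by 30 mm or more, or tipped (not (distance of flask_a_mid from where it was at the start of the episode below 0.03 m) or not (distance of flask_b_mid from where it was at the start of the episode below 0.03 m) or not (distance of flask_c_mid from where it was at the start of the episode below 0.03 m) or not (distance of cuvette_rack_mid from where it was at the start of the episode below 0.03 m) or not (angle between flask_a_mid's own z axis and vertical below 0.25 rad) or not (angle between flask_b_mid's own z axis and vertical below 0.25 rad) or not (angle between flask_c_mid's own z axis and vertical below 0.25 rad) or not (angle between cuvette_rack_mid's own z axis and vertical below 0.25 rad)).
It also fails if it takes over 51 s, if anything falls off the work surface, if the arm or the gripper's body presses on something with over 40 N, if the wrist force passes 120 N, or if a joint passes its speed limit or range.

### The arm

A 6-joint arm with a two-finger parallel gripper is mounted at the origin on the work surface. World frame = base frame: x ahead of the robot, y to its left, z up, the work surface at z = 0. Lengths are in m, angles in rad, forces in N, time in s.
With the tool pointing down it reaches from about 0.3 to 0.825 m from the base axis. Payload 5.4 kg.
Tool frame: the origin (TCP) lies at the very end of the fingers, on their centre line; the grasp point (between the pads) lies 19 mm behind it; z points along the fingers, y is the direction in which the jaws open and shut (so a half turn about z gives the same grasp; the last joint's range is limited). The gripper opens to 92 mm and grips with 3 to 60 N. Pads are 20 mm wide; open, the fingers measure 128 mm over their backs; the gripper's body (75 mm by 189 mm) begins 69 mm behind the grasp point.
Start: joints at [-1.51, 0.158, 1.597, -0, 1.386, -0.21], TCP at [0.154, -0.554, 0.179] pointing down, gripper open.
Joint ranges: [-2.91, 2.91], [-0.94, 2.29], [0.18, 2.7], [-1.29, 4.43], [0.17, 2.64], [-3, 3]. Speed limits (rad/s): [2.57, 2.57, 3.14, 3.14, 3.14, 3.14].

### API

Orientations are given as a unit quaternion [x, y, z, w].
In Python, from bench import * gives the robot as it stands. The module is installed in compiled form; this text tells all that it offers.
- The arm moves only by the shell command python3 -m handwheel 'ROWS' [OPENING] [FORCE]. ROWS is JSON, a list of rows, each an object with "linear": the shift along the tool's x, y, z in mm, a list of three; "angular": the turn, a rotation vector about the tool's x, y, z in degrees, a list of three. A call has 1 to 8 rows; each row shifts and turns the commanded pose from where the row before left it, along the tool's axes as they then stand; what a row does not reach is not made up. A row lasts 1/12 s, in which the tool goes at most 41.7 mm and 7.16 degrees, less where a joint would pass 70% of its speed; a pose out of reach is approached as far as the arm can. A call is refused whole if a number of a shift passes 41.7 or a number of a turn 7.16, either way. A call with a gripper value outside its range is refused whole. OPENING is the finger opening in mm, from 0 to 91.9, set as the call begins (- or left out, the last holds). The fingers move at their own pace and stop on an object; FORCE is the grip in N (left out, the last holds). Time passes only in rows, so rows that do not move let the fingers close. It gives the time, the measured TCP pose, the force and the opening at its end, in the units of the state.
- sense(): the state, without advancing time (a new reading comes with each control period).
- get_image(name): name is "side" or "top" or "wrist"; returns a dict with "color" (420x560x3 uint8, red, green, blue), "vertical_fov" (degrees; the focal length in pixels is half the picture's height over the tangent of half this angle, whatever the lens; pixels are square), "cx", "cy" (the principal point, pixels), "rvec" (rotation vector, rad) and "tvec" (3), from world to camera coordinates, as OpenCV has them; the wrist camera has in their place "mount" (4x4, takes a point from camera to tool coordinates, whose origin is the TCP and whose axes are the flange's). Camera axes: x right, y down, z forward; pixel columns grow to the right and rows downward; lengths in m; the calibration is good to about 2 mm. The wrist camera is an equidistant fisheye: a pixel r from the principal point sees the ray r / f radians off the axis. A picture is of the moment at which its call begins: read the wrist's pose just before it. There is no depth.
- sign_off(): hands the job in, once; it reports no verdict.
The state is a dict: "time": time; "qpos": joint angles; "dq": joint speeds; "joint_torque": joint torques, N m; "tcp_pos": TCP position; "orientation": TCP orientation; "contact_force": force on the tool from outside, world axes, zero at the start; "wrist_torque": the same for the moment, N m; "width": finger opening in m.
Only numpy, scipy, OpenCV 4.12 (cv2) and the standard library are available. Lean on these libraries where they do the work, as an engineer would, in place of code of your own. Each camera call takes 0.05 s, during which the arm holds its last target. There are 200 camera calls.

## Working session

There is one attempt and no reset: what is moved stays moved. The work goes in short steps, Python scripts to look and compute and a shell command to move; the robot and the scene stay as the last step left them, time stands still between calls to the robot, and variables do not carry over. Pictures are saved under pics/ and viewed, about 8 in all and at most 12, crops included, and the job is handed in when it is done.

```bash
mkdir -p pics
cat > h.py <<'E'
from bench import *
import numpy as np, cv2
from scipy.spatial.transform import Rotation as R
def snap(n,f):
    s=sense(); im=get_image(n); cv2.imwrite('pics/'+f,im['color'][:,:,::-1]); im['s']=s
    np.save('pics/'+f[:-4]+'.npy',im,allow_pickle=True); return im
def load(f): return np.load('pics/'+f+'.npy',allow_pickle=True).item()
def ray(im,u,v):
    h=im['color'].shape[0]; f=h/2/np.tan(np.radians(im['vertical_fov'])/2)
    a,b=u-im['cx'],v-im['cy']
    if 'mount' in im:
        r=np.hypot(a,b); t=r/f; d=np.array([np.sin(t)*a/r,np.sin(t)*b/r,np.cos(t)])
        Rt=R.from_quat(im['s']['orientation']).as_matrix(); M=np.array(im['mount'])
        return Rt@M[:3,3]+im['s']['tcp_pos'], Rt@M[:3,:3]@d
    Rm=cv2.Rodrigues(np.array(im['rvec'],float))[0]
    return -Rm.T@np.array(im['tvec']).ravel(), Rm.T@np.array([a/f,b/f,1])
def onz(im,u,v,z):
    o,d=ray(im,u,v); return o+d*(z-o[2])/d[2]
E
python3 - <<'E'
from h import *
a=snap('top','top.png');b=snap('side','side.png');s=sense()
for i in(a,b):print(ray(i,280,210),i['vertical_fov'])
print(s['tcp_pos'],s['orientation'],s['width'],s['contact_force'],s['time'])
E
```

```text
(array([0.39861161, 0.02102502, 1.12824338]), array([ 0.19842324,  0.01465413, -0.98015148])) 52.82529525920866
(array([0.47333476, 0.69996998, 0.78244518]), array([ 0.11509739, -0.71799966, -0.68651762])) 52.17437120649624
[ 0.1537893  -0.55342714  0.17785007] [ 9.90841360e-01  1.35028670e-01  5.90330109e-05 -8.09210592e-04] 0.09212788263817874 [ 0.6146955  -0.12365456  0.46710422] 0.1
```

View pics/top.png

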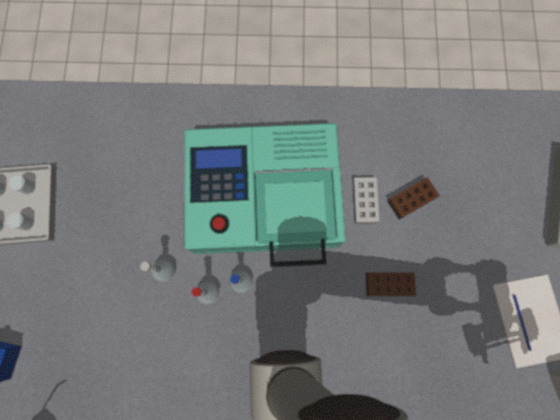

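View pics/side.png

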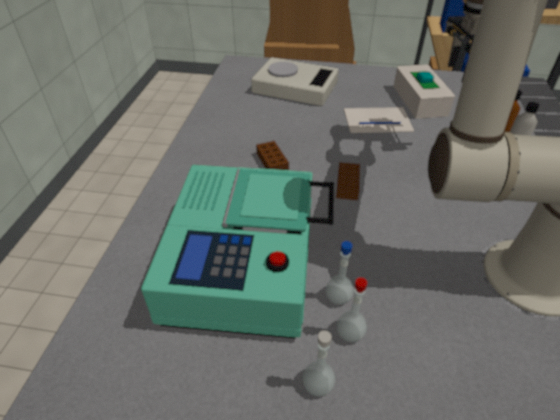

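The top view shows the button at (219,223) and the bar handle from about (271,264) to (325,262). The stoppers are red (197,292), blue (235,279) and white (145,266). Of the three rack-shaped blocks, at (366,200), (413,197) and (390,284), only the first is white, so that is the rack meant; the other two are brown. None of them gets touched, and I'll confirm with one crop.

Run:
```python
from h import *
a=load('top');b=load('side')
def cents(im,lo,hi):
    hsv=cv2.cvtColor(im['color'],cv2.COLOR_RGB2HSV)
    m=cv2.inRange(hsv,lo,hi)
    n,l,st,c=cv2.connectedComponentsWithStats(m)
    return [(c[i].round(1).tolist(),int(st[i,4])) for i in range(1,n) if st[i,4]>12]
for im in(a,b):
    print('red',cents(im,(0,180,110),(6,255,255)),cents(im,(174,180,110),(180,255,255)))
    print('blue',cents(im,(108,190,100),(125,255,255)))
def tri(p,q):
    o1,d1=ray(a,*p);o2,d2=ray(b,*q)
    t=np.linalg.lstsq(np.c_[d1,-d2],o2-o1,rcond=None)[0]
    x,y=o1+t[0]*d1,o2+t[1]*d2
    return ((x+y)/2).round(4),np.linalg.norm(x-y).round(4)
for n,p,q in [('button',(219,223),(277,261)),('red',(197,292),(360.5,285)),('blue',(235,279),(346,247)),('white',(145,266),(324,339)),
 ]:print(n,tri(p,q))
print('bar ends',onz(a,271,264,.147),onz(a,325,262,.147))
# case corners at z=.14: front-left, front-right, back-left, back-right in top
for p in[(186,250),(343,243),(185,129),(337,125)]:print(p,onz(a,*p,.14).round(4))
c=a['color'][110:310,130:450,::-1]; cv2.imwrite('pics/crop.png',cv2.resize(c,None,fx=2.5,fy=2.5,interpolation=cv2.INTER_CUBIC))
```

```text
red [([217.9, 222.7], 33), ([196.6, 291.8], 19)] []
blue []
red [([277.3, 257.5], 133), ([360.9, 282.3], 83)] []
blue [([223.1, 238.1], 27), ([236.6, 238.2], 16), ([246.9, 240.1], 29), ([346.7, 245.0], 33)]
button (array([0.5626, 0.1782, 0.1487]), np.float64(0.001))
red (array([0.4041, 0.2176, 0.1606]), np.float64(0.0009))
blue (array([0.4343, 0.1334, 0.1631]), np.float64(0.0012))
white (array([0.4591, 0.3375, 0.1654]), np.float64(0.0002))
bar ends [0.46988713 0.05382613 0.147     ] [ 0.47669589 -0.07068912  0.147     ]
(186, 250) [0.4993 0.2534 0.14  ]
(343, 243) [ 0.5224 -0.1137  0.14  ]
(185, 129) [0.7996 0.2759 0.14  ]
(337, 125) [ 0.8173 -0.1018  0.14  ]
```

View pics/crop.png

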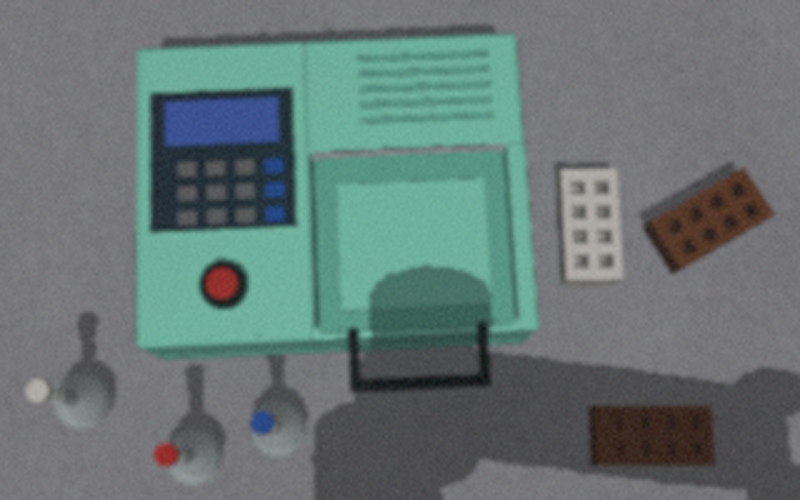

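The two views agree with the given geometry: yaw ≈ 0.055, button (0.563, 0.178, 0.149), bar middle (0.473, -0.008). From the button I predict the bar at (0.4726, -0.007). Next I raise the tool, turn the jaws along the photometer's x, and close the fingers.

```bash
python3 -m handwheel '[{"linear":[0,0,-10],"angular":[0,0,-6.9]},{"linear":[0,0,-10],"angular":[0,0,-6.9]},{"linear":[0,0,-10],"angular":[0,0,-6.9]},{"linear":[0,0,-10],"angular":[0,0,-6.9]},{"linear":[0,0,-10],"angular":[0,0,-6.9]},{"linear":[0,0,-10],"angular":[0,0,-6.9]},{"linear":[0,0,-10],"angular":[0,0,-6.9]},{"linear":[0,0,-10],"angular":[0,0,-6.9]}]' 0 10
python3 -m handwheel '[{"linear":[0,0,0],"angular":[0,0,-6.9]},{"linear":[0,0,0],"angular":[0,0,-6.9]},{"linear":[0,0,0],"angular":[0,0,-6.8]},{"linear":[0,0,0],"angular":[0,0,0]}]'
cat >> h.py <<'E'
def delta(p):
    s=sense(); Rt=R.from_quat(s['orientation']).as_matrix()
    print('t',s['time'],'tcp',s['tcp_pos'].round(4) if hasattr(s['tcp_pos'],'round') else s['tcp_pos'],'axes x',Rt[:,0].round(3),'z',Rt[:,2].round(3),'d mm',(1000*Rt.T@(np.array(p)-s['tcp_pos'])).round(1),'F',np.round(s['contact_force'],1),'w',s['width'])
E
python3 -c "
from h import *
delta([.5626,.1782,.26])"
```

```text
time: 0.77
tcp_pos: [0.1538, -0.5536, 0.2586]
orientation: [0.814, 0.581, 0.0, -0.001]
contact_force: [0.0, -0.6, 0.5]
width: 0.0408
time: 1.1
tcp_pos: [0.1538, -0.5538, 0.2582]
orientation: [0.698, 0.716, 0.0, -0.0]
contact_force: [-0.3, 0.3, 0.3]
width: 0.0139
t 1.1 tcp [ 0.1538 -0.5538  0.2582] axes x [-0.026  1.     0.001] z [-0.     0.001 -1.   ] d mm [721.1 427.6  -1.1] F [-0.3  0.3  0.3] w 0.013924175267769654
```

```bash
python3 -m handwheel '[{"linear":[30,18,0],"angular":[0,0,0]},{"linear":[30,18,0],"angular":[0,0,0]},{"linear":[30,18,0],"angular":[0,0,0]},{"linear":[30,18,0],"angular":[0,0,0]},{"linear":[30,18,0],"angular":[0,0,0]},{"linear":[30,18,0],"angular":[0,0,0]},{"linear":[30,18,0],"angular":[0,0,0]},{"linear":[30,18,0],"angular":[0,0,0]}]'
python3 -m handwheel '[{"linear":[30,18,0],"angular":[0,0,0]},{"linear":[30,18,0],"angular":[0,0,0]},{"linear":[30,18,0],"angular":[0,0,0]},{"linear":[30,18,0],"angular":[0,0,0]},{"linear":[30,18,0],"angular":[0,0,0]},{"linear":[30,18,0],"angular":[0,0,0]},{"linear":[30,18,0],"angular":[0,0,0]},{"linear":[30,18,0],"angular":[0,0,0]}]'
python3 -m handwheel '[{"linear":[30,18,0],"angular":[0,0,0]},{"linear":[30,18,0],"angular":[0,0,0]},{"linear":[30,18,0],"angular":[0,0,0]},{"linear":[30,18,0],"angular":[0,0,0]},{"linear":[30,18,0],"angular":[0,0,0]},{"linear":[20,18,0],"angular":[0,0,0]},{"linear":[0,0,0],"angular":[0,0,-1.7]},{"linear":[0,0,0],"angular":[0,0,0]}]'
python3 -c "
from h import *
delta([.5626,.1782,.17]); snap('wrist','w1.png')"
```

```text
time: 1.77
tcp_pos: [0.2927, -0.3091, 0.2584]
orientation: [0.7, 0.714, 0.0, -0.0]
contact_force: [-0.3, -0.3, 1.0]
width: 0.0006
time: 2.43
tcp_pos: [0.4311, -0.0657, 0.2586]
orientation: [0.7, 0.714, 0.0, 0.0]
contact_force: [0.4, -1.1, 0.6]
width: 0.0006
time: 3.1
tcp_pos: [0.5348, 0.1061, 0.2578]
orientation: [0.688, 0.725, -0.001, -0.001]
contact_force: [-0.5, 0.8, -0.4]
width: 0.0006
t 3.1 tcp [0.5348 0.1061 0.2578] axes x [-0.052  0.999  0.   ] z [-0.002 -0.    -1.   ] d mm [70.5 31.7 87.8] F [-0.5  0.8 -0.4] w 0.0005616305133520374
```

View pics/w1.png

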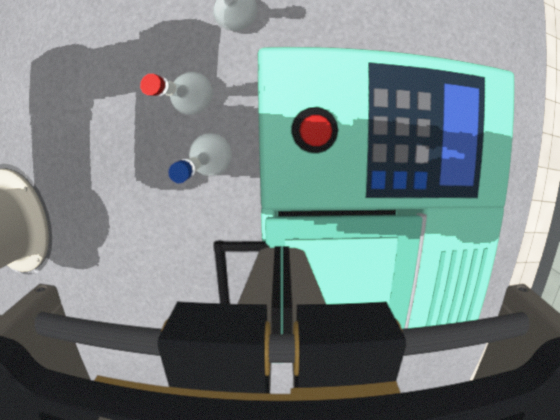

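The wrist view shows the button at (316,130) and the near corner of the bar at (219,245), with the flasks left of the console. I'll check both against the earlier estimates.

Run:
```python
from h import *
a=load('w1')
p=onz(a,316,130,.149);print(p,onz(a,219,245,.147)); delta([*p[:2],.165])
```

```text
[0.56454142 0.17743077 0.149     ] [0.47136716 0.05313707 0.147     ]
t 3.15 tcp [0.5345 0.1053 0.2581] axes x [-0.051  0.999 -0.   ] z [-0.001 -0.    -1.   ] d mm [70.6 33.8 93. ] F [ 0.7 -0.4 -1.3] w 0.000579011598348778
```

```bash
python3 -m handwheel '[{"linear":[24,11,0],"angular":[0,0,0]},{"linear":[24,11,0],"angular":[0,0,0]},{"linear":[22.6,11,0],"angular":[0,0,0]},{"linear":[0,0,25],"angular":[0,0,0]},{"linear":[0,0,25],"angular":[0,0,0]},{"linear":[0,0,25],"angular":[0,0,0]},{"linear":[0,0,10],"angular":[0,0,0]},{"linear":[0,0,0],"angular":[0,0,0]}]'
python3 -m handwheel '[{"linear":[0,0,4],"angular":[0,0,0]},{"linear":[0,0,4],"angular":[0,0,0]},{"linear":[0,0,4],"angular":[0,0,0]},{"linear":[0,0,2],"angular":[0,0,0]},{"linear":[0,0,0],"angular":[0,0,0]}]'
python3 -c "
from h import *
delta([.5640,.1778,.15])"
```

```text
time: 3.82
tcp_pos: [0.5617, 0.1761, 0.1706]
orientation: [0.689, 0.725, -0.002, -0.002]
contact_force: [-0.3, -1.2, -0.5]
width: 0.0007
time: 4.23
tcp_pos: [0.5641, 0.1771, 0.1598]
orientation: [0.688, 0.725, 0.0, 0.0]
contact_force: [0.6, 0.8, -0.6]
width: 0.0004
t 4.2333 tcp [0.5641 0.1771 0.1598] axes x [-0.052  0.999  0.   ] z [ 0.  0. -1.] d mm [ 0.7 -0.   9.8] F [ 0.6  0.8 -0.6] w 0.00042615948438613625
```

Centred; now I go down in small steps.

```bash
for i in 1 2 3; do python3 -m handwheel '[{"linear":[0,0,2],"angular":[0,0,0]},{"linear":[0,0,2],"angular":[0,0,0]},{"linear":[0,0,0],"angular":[0,0,0]}]' | sed -n 2,4p; done
```

```text
tcp_pos: [0.5638, 0.1771, 0.1554]
orientation: [0.688, 0.725, -0.0, -0.0]
contact_force: [-0.3, 0.1, -0.0]
tcp_pos: [0.5637, 0.1771, 0.1511]
orientation: [0.688, 0.725, -0.0, -0.0]
contact_force: [-0.5, 0.2, -0.5]
tcp_pos: [0.5637, 0.1771, 0.1471]
orientation: [0.688, 0.725, -0.0, -0.0]
contact_force: [-0.5, -1.1, 0.0]
```

```bash
for i in 1 2 ; do python3 -m handwheel '[{"linear":[0,0,1.5],"angular":[0,0,0]},{"linear":[0,0,1],"angular":[0,0,0]},{"linear":[0,0,0],"angular":[0,0,0]}]' | sed -n 2,4p; done
```

```text
tcp_pos: [0.5638, 0.1771, 0.1449]
orientation: [0.688, 0.725, -0.0, -0.0]
contact_force: [0.8, -0.1, 0.7]
tcp_pos: [0.5638, 0.1771, 0.1424]
orientation: [0.688, 0.725, -0.0, -0.0]
contact_force: [-0.2, 0.3, -0.2]
```

```bash
python3 -c "
from h import *
im=snap('side','s2.png'); c=im['color'][200:300,220:340,::-1]; cv2.imwrite('pics/s2c.png',cv2.resize(c,None,fx=5,fy=5,interpolation=cv2.INTER_CUBIC))"
```

```text
(no output)
```

View pics/s2c.png

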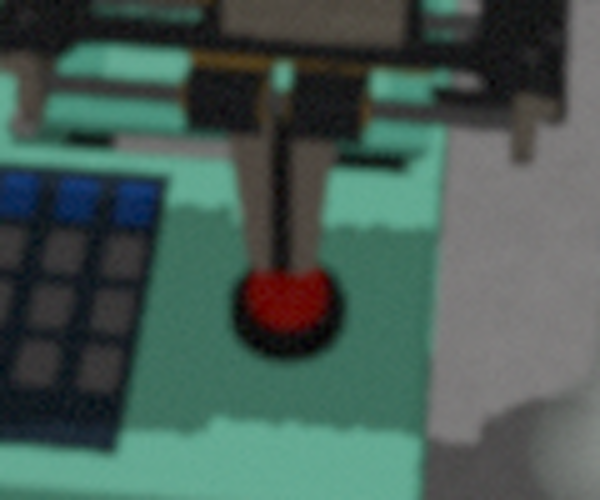

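Run:
```python
from h import *
a=load('s2');t=load('top')
def pr(im,p):
    f=210/np.tan(np.radians(im['vertical_fov'])/2)
    K=np.array([[f,0,im['cx']],[0,f,im['cy']],[0,0,1]])
    return cv2.projectPoints(np.array([p],float),np.array(im['rvec'],float),np.array(im['tvec'],float),K,None)[0].ravel().round(1)
s=sense()['tcp_pos'];print(s)
for d in(-.01,0,.01):print('tip',pr(a,s+[0,d,0]))
for z in(.142,.146,.150,.155):print('btn',z,pr(a,[.5638,.1775,z]))
for im,n,y0,x0 in((load('side'),'side',235,255),(t,'top',205,200),(a,'now',235,255)):
    c=im['color'].astype(int);m=(c[:,:,0]>120)&(c[:,:,1]<60);m[:y0]=0;m[:,:x0]=0;m[y0+40:]=0;m[:,x0+40:]=0
    ys,xs=np.nonzero(m);print(n,xs.min(),xs.max(),ys.min(),ys.max(),xs.mean(),ys.mean())
```

```text
[0.56390417 0.17709446 0.14255231]
tip [277.1 258.5]
tip [276.2 262.5]
tip [275.3 266.5]
btn 0.142 [276.2 262.8]
btn 0.146 [276.2 261.5]
btn 0.15 [276.2 260.2]
btn 0.155 [276.2 258.5]
side 271 284 252 262 277.368 257.088
top 213 223 218 228 218.11764705882354 222.9607843137255Traceback (most recent call last):
  File "<stdin>", line 12, in <module>
    return umr_minimum(a, axis, None, out, keepdims, initial, where)
ValueError: zero-size array to reduction operation minimum which has no identity
```

The side crop shows the fingertips ending at about full-image (277,254), on the far edge of the red cap. I expected about (275,266), and no force is felt. I'll look from the wrist before pressing further.

Run:
```python
from h import *
a=snap('wrist','w2.png'); M=np.linalg.inv(np.array(a['mount']))
f=210/np.tan(np.radians(a['vertical_fov'])/2)
for p in([0,0,0],[.01,0,0],[0,0,-.03]):
    c=M[:3,:3]@p+M[:3,3]; r=np.hypot(*c[:2]);t=np.arctan2(r,c[2]);print(p,c.round(3),a['cx']+f*t*c[0]/r,a['cy']+f*t*c[1]/r)
c=a['color'][130:350,170:410,::-1];cv2.imwrite('pics/w2c.png',cv2.resize(c,None,fx=2.5,fy=2.5,interpolation=cv2.INTER_CUBIC))
```

```text
[0, 0, 0] [-0.    0.02  0.22] 280.93736645383495 240.78472135589834
[0.01, 0, 0] [-0.     0.01   0.217] 280.9187007966043 226.87140164105531
[0, 0, -0.03] [-0.     0.029  0.191] 280.9254865685706 259.5722353425999
```

View pics/w2c.png

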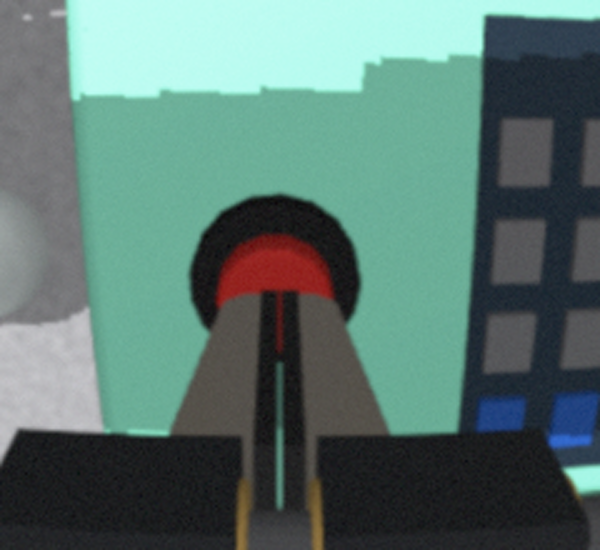

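Wrist crop: the red centre is at about (280,248) and the fingertip edge at about (281,246). Both views suggest the tips are still above the button, so I'll keep descending in small guarded steps.

```bash
python3 - <<'E'
from h import *
a=load('w1');b=load('w2')
print('f',210/np.tan(np.radians(b['vertical_fov'])/2),np.array(b['mount']).round(3))
for z in(.11,.12,.13,.14,.149):print(z,onz(a,316,130,z)[:2].round(4),onz(b,280,248,z)[:2].round(4),onz(load('top'),218.2,223,z)[:2].round(4),onz(load('side'),277.4,257.3,z)[:2].round(4))
E
python3 -m handwheel '[{"linear":[0,0,1],"angular":[0,0,0]},{"linear":[0,0,0],"angular":[0,0,0]}]'| sed -n 2,4p
```

```text
f 325.19226210127806 [[-0.001 -0.958 -0.286  0.082]
 [ 1.    -0.001  0.001  0.   ]
 [-0.001 -0.286  0.958 -0.205]
 [ 0.     0.     0.     1.   ]]
0.11 [0.5687 0.1761] [0.5641 0.1579] [0.5696 0.1863] [0.5684 0.1366]
0.12 [0.5676 0.1765] [0.5639 0.1621] [0.568  0.1847] [0.567 0.145]
0.13 [0.5666 0.1768] [0.5638 0.1664] [0.5663 0.1831] [0.5655 0.1534]
0.14 [0.5655 0.1771] [0.5636 0.1707] [0.5646 0.1815] [0.5641 0.1617]
0.149 [0.5645 0.1774] [0.5634 0.1745] [0.5631 0.18  ] [0.5629 0.1693]
tcp_pos: [0.564, 0.1771, 0.1416]
orientation: [0.688, 0.725, -0.0, -0.0]
contact_force: [0.8, 0.8, 0.7]
```

Run:
```python
from h import *
def tri(a,p,b,q):
    o1,d1=ray(a,*p);o2,d2=ray(b,*q)
    t=np.linalg.lstsq(np.c_[d1,-d2],o2-o1,rcond=None)[0]
    x,y=o1+t[0]*d1,o2+t[1]*d2
    return ((x+y)/2).round(4),np.linalg.norm(x-y).round(4)
a=load('w2')
print('tip edge',tri(a,(281,246.4),load('s2'),(277,254)))
print('tip edge assuming y+.01', [ (o+d*(.1871-o[1])/d[1]).round(4) for o,d in (ray(a,281,246.4),ray(load('s2'),277,254))])
print('button',tri(load('w1'),(316,130),load('side'),(277.4,257.3)),tri(load('w1'),(316,130),load('top'),(218.2,223)))
```

```text
tip edge (array([0.5619, 0.1884, 0.1803]), np.float64(0.003))
tip edge assuming y+.01 [array([0.5634, 0.1871, 0.1762]), array([0.5606, 0.1871, 0.1795])]
button (array([0.5624, 0.1777, 0.1592]), np.float64(0.002)) (array([0.5624, 0.1781, 0.159 ]), np.float64(0.0021))
```

Triangulation puts the button top at z≈0.158. It puts the closed fingertips about 35 mm short of the reported TCP, at z≈0.178, so contact should come near TCP z≈0.123. I'll go down in guarded steps.

```bash
python3 -m handwheel '[{"linear":[0,0,4],"angular":[0,0,0]},{"linear":[0,0,4],"angular":[0,0,0]},{"linear":[0,0,3],"angular":[0,0,0]},{"linear":[0,0,0],"angular":[0,0,0]}]'| sed -n 2,5p
for i in 1 2 3; do python3 -m handwheel '[{"linear":[0,0,1],"angular":[0,0,0]},{"linear":[0,0,1],"angular":[0,0,0]},{"linear":[0,0,0],"angular":[0,0,0]}]'| sed -n '2p;4p'; done
```

```text
tcp_pos: [0.5632, 0.177, 0.1295]
orientation: [0.688, 0.725, -0.001, -0.001]
contact_force: [0.3, -0.2, 0.7]
width: 0.0004
tcp_pos: [0.5639, 0.1771, 0.1286]
contact_force: [0.7, -0.8, -0.4]
tcp_pos: [0.564, 0.1771, 0.1266]
contact_force: [-0.2, -0.1, -0.4]
tcp_pos: [0.5641, 0.1771, 0.1248]
contact_force: [-1.8, -0.3, 2.3]
```

```bash
for i in 1 2; do python3 -m handwheel '[{"linear":[0,0,1],"angular":[0,0,0]},{"linear":[0,0,1],"angular":[0,0,0]},{"linear":[0,0,0],"angular":[0,0,0]}]'| sed -n '1,2p;4p'; done; python3 -m handwheel '[{"linear":[0,0,1],"angular":[0,0,0]},{"linear":[0,0,0],"angular":[0,0,0]}]'| sed -n '1,2p;4p'
```

```text
time: 7.08
tcp_pos: [0.5641, 0.1771, 0.1228]
contact_force: [-0.2, 0.4, 2.8]
time: 7.33
tcp_pos: [0.5641, 0.1771, 0.1208]
contact_force: [-1.9, 0.3, 4.7]
time: 7.5
tcp_pos: [0.5641, 0.1771, 0.1205]
contact_force: [-3.6, -0.4, 7.7]
```

```bash
python3 -m handwheel '[{"linear":[0,0,1],"angular":[0,0,0]},{"linear":[0,0,0],"angular":[0,0,0]},{"linear":[0,0,0],"angular":[0,0,0]}]'| sed -n '1,2p;4p'
```

```text
time: 7.75
tcp_pos: [0.5642, 0.1772, 0.1204]
contact_force: [-5.5, -0.9, 11.9]
```

The button has bottomed: the position no longer changes while the force climbs past 7 N to 12 N. Now I lift off, open to 40 mm and go above the bar.

```bash
python3 -m handwheel '[{"linear":[0,0,-10],"angular":[0,0,0]},{"linear":[0,0,-20],"angular":[0,0,0]},{"linear":[0,0,-30],"angular":[0,0,0]},{"linear":[0,0,-40],"angular":[0,0,0]},{"linear":[0,0,-31],"angular":[0,0,0]},{"linear":[0,0,0],"angular":[0,0,0]}]' 40 10
python3 -m handwheel '[{"linear":[-30,-16.6,0],"angular":[0,0,0]},{"linear":[-30,-16.6,0],"angular":[0,0,0]},{"linear":[-30,-16.6,0],"angular":[0,0,0]},{"linear":[-30,-16.6,0],"angular":[0,0,0]},{"linear":[-30,-16.6,0],"angular":[0,0,0]},{"linear":[-29.5,-17,0],"angular":[0,0,0]},{"linear":[0,0,0],"angular":[0,0,0]},{"linear":[0,0,0],"angular":[0,0,0]}]'
python3 -c "
from h import *
delta([.4738,-.0075,.128]); snap('wrist','w3.png'); snap('side','s3.png')"
```

```text
time: 8.25
tcp_pos: [0.5679, 0.1776, 0.2578]
orientation: [0.688, 0.725, 0.005, 0.004]
contact_force: [0.7, -0.7, 0.7]
width: 0.0382
time: 8.92
tcp_pos: [0.4731, -0.0085, 0.2491]
orientation: [0.689, 0.724, 0.0, -0.0]
contact_force: [0.3, 1.0, -0.5]
width: 0.0398
t 8.9167 tcp [ 0.4731 -0.0085  0.2491] axes x [-0.049  0.999  0.   ] z [-0.  0. -1.] d mm [  0.9   0.7 121.1] F [ 0.3  1.  -0.5] w 0.039758068587412355
```

View pics/w3.png

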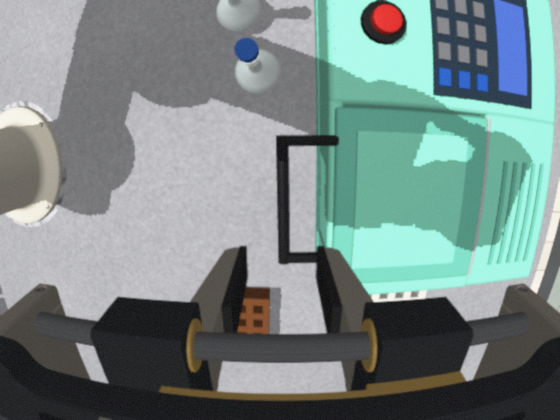

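View pics/s3.png

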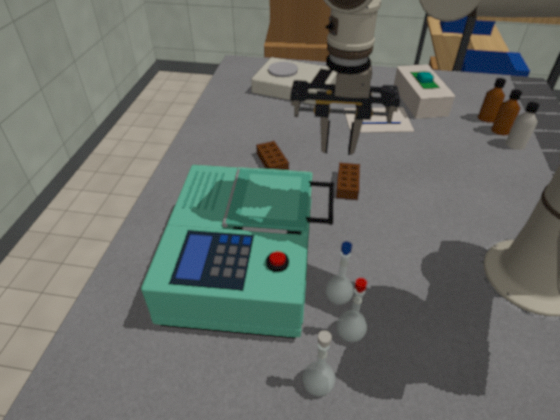

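Wrist view: the bar runs from (283,141) to (283,262), with the fingertips at about (242,248) and (320,248). The side view shows the tips at about (326,151) and (359,151), and the button is up.

Run:
```python
from h import *
a=load('w3');b=load('s3')
def tri(p,q):
    o1,d1=ray(a,*p);o2,d2=ray(b,*q)
    t=np.linalg.lstsq(np.c_[d1,-d2],o2-o1,rcond=None)[0]
    x,y=o1+t[0]*d1,o2+t[1]*d2
    return ((x+y)/2).round(4),np.linalg.norm(x-y).round(4)
print('bar near corner',tri((284,141),(332,220)),'far',tri((284,260),(331,184)))
print('tips',tri((318,248),(326,152)),tri((243,248),(359,151)))
print(onz(a,284,141,.147),onz(a,284,260,.147))
```

```text
bar near corner (array([0.47  , 0.0512, 0.151 ]), np.float64(0.0061)) far (array([ 0.4787, -0.0707,  0.1469]), np.float64(0.0011))
tips (array([0.4939, 0.0031, 0.287 ]), np.float64(0.001)) (array([0.442 , 0.0047, 0.2967]), np.float64(0.0209))
[0.47312086 0.05085413 0.147     ] [ 0.479298   -0.07067841  0.147     ]
```

The tips are again about 35 mm short of the reported TCP. So the grasp needs TCP z≈0.100, which puts the tips at ≈0.135 and the bar about 12 mm inside them. I'll narrow to 32 mm to clear the front face, shift +1.5 mm and descend.

```bash
python3 -m handwheel '[{"linear":[1,1.5,20],"angular":[0,0,0]},{"linear":[0,0,25],"angular":[0,0,0]},{"linear":[0,0,25],"angular":[0,0,0]},{"linear":[0,0,12],"angular":[0,0,0]},{"linear":[0,0,0],"angular":[0,0,0]}]' 32 10
python3 -c "
from h import *
delta([.4748,-.0085,.1]);a=snap('wrist','w4.png');c=a['color'][130:350,170:410,::-1];cv2.imwrite('pics/w4c.png',cv2.resize(c,None,fx=2.5,fy=2.5,interpolation=cv2.INTER_CUBIC))"
```

```text
time: 9.43
tcp_pos: [0.473, -0.0047, 0.1643]
orientation: [0.688, 0.726, -0.001, -0.003]
contact_force: [-0.3, 0.9, 0.6]
width: 0.0319
t 9.4333 tcp [ 0.473  -0.0047  0.1643] axes x [-0.054  0.999  0.002] z [-0.006  0.002 -1.   ] d mm [-4.   2.  64.3] F [-0.3  0.9  0.6] w 0.03193894840112357
```

View pics/w4c.png

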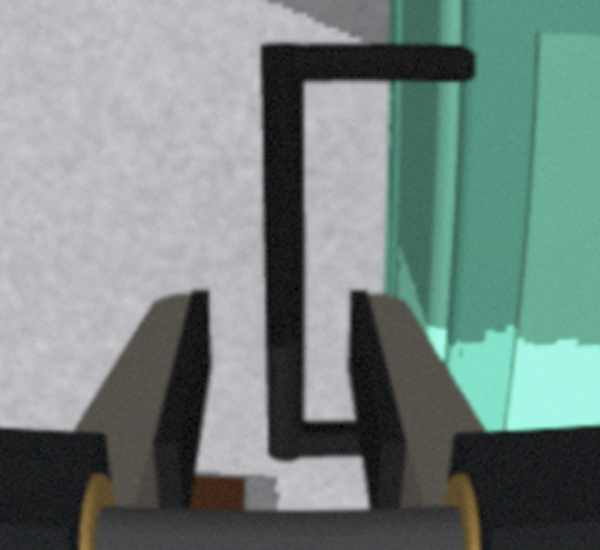

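The bar at crop x≈285 lies nearly centred between the tips (210 and 350). Down and close.

```bash
python3 -m handwheel '[{"linear":[0,0.7,16],"angular":[0,0,0]},{"linear":[0,0,16],"angular":[0,0,0]},{"linear":[0,0,12],"angular":[0,0,0]},{"linear":[0,0,10],"angular":[0,0,0]},{"linear":[0,0,0],"angular":[0,0,0]},{"linear":[0,0,0],"angular":[0,0,0]}]'
python3 -m handwheel '[{"linear":[0,0,5],"angular":[0,0,0]},{"linear":[0,0,4],"angular":[0,0,0]},{"linear":[0,0,0],"angular":[0,0,0]}]'
```

```text
time: 9.98
tcp_pos: [0.4763, -0.0062, 0.1145]
orientation: [0.688, 0.726, 0.0, 0.0]
contact_force: [-0.1, 0.3, -0.4]
width: 0.0319
time: 10.23
tcp_pos: [0.4756, -0.0062, 0.1044]
orientation: [0.688, 0.725, -0.0, -0.0]
contact_force: [0.2, -0.9, -0.8]
width: 0.0321
```

```bash
python3 -m handwheel '[{"linear":[0,0,3],"angular":[0,0,0]},{"linear":[0,0,0],"angular":[0,0,0]},{"linear":[0,0,0],"angular":[0,0,0]},{"linear":[0,0,0],"angular":[0,0,0]},{"linear":[0,0,0],"angular":[0,0,0]},{"linear":[0,0,0],"angular":[0,0,0]}]' 0 20
```

```text
time: 10.73
tcp_pos: [0.4743, -0.0063, 0.1015]
orientation: [0.688, 0.726, -0.001, -0.001]
contact_force: [-4.8, -0.1, 3.3]
width: 0.0113
```

The width is 11.3 mm, so the 12 mm bar is held. I lift along the 220 mm arc, the first 10° as a check.

```bash
python3 -m handwheel '[{"linear":[0,0.2,-9.6],"angular":[0,0,0]},{"linear":[0,0.6,-9.6],"angular":[0,0,0]},{"linear":[0,1,-9.5],"angular":[0,0,0]},{"linear":[0,1.5,-9.5],"angular":[0,0,0]},{"linear":[0,0,0],"angular":[0,0,0]}]'
```

```text
time: 11.15
tcp_pos: [0.479, -0.006, 0.1423]
orientation: [0.688, 0.726, -0.0, -0.0]
contact_force: [-5.9, -0.0, -1.0]
width: 0.0108
```

```bash
python3 -m handwheel '[{"linear":[0,1.3,-9.4],"angular":[0,0,0]},{"linear":[0,2,-9.3],"angular":[0,0,0]},{"linear":[0,2.7,-9.2],"angular":[0,0,0]},{"linear":[0,3.1,-9.1],"angular":[0,0,0]},{"linear":[0,3.5,-8.9],"angular":[0,0,0]},{"linear":[0,3.8,-8.8],"angular":[0,0,0]},{"linear":[0,0,0],"angular":[0,0,0]}]'
python3 -m handwheel '[{"linear":[0,4.3,-8.6],"angular":[0,0,0]},{"linear":[0,4.6,-8.4],"angular":[0,0,0]},{"linear":[0,5,-8.2],"angular":[0,0,0]},{"linear":[0,5.3,-8],"angular":[0,0,0]},{"linear":[0,0,0],"angular":[0,0,0]}]'
```

```text
time: 11.73
tcp_pos: [0.4977, -0.005, 0.1973]
orientation: [0.688, 0.726, 0.002, 0.002]
contact_force: [4.5, 2.5, -4.0]
width: 0.0113
time: 12.15
tcp_pos: [0.5167, -0.0038, 0.2291]
orientation: [0.688, 0.726, 0.002, 0.001]
contact_force: [5.8, 2.0, -6.8]
width: 0.0112
```

```bash
python3 -m handwheel '[{"linear":[0,5.7,-7.7],"angular":[0,0,0]},{"linear":[0,6,-7.5],"angular":[0,0,0]},{"linear":[0,6.3,-7.2],"angular":[0,0,0]},{"linear":[0,6.7,-7],"angular":[0,0,0]},{"linear":[0,0,0],"angular":[0,0,0]},{"linear":[0,0,0],"angular":[0,0,0]},{"linear":[0,0,0],"angular":[0,0,0]}]'
python3 -c "
from h import *
delta([.5387,-.003,.257]);a=snap('side','s5.png')"
```

```text
time: 12.73
tcp_pos: [0.5391, -0.0024, 0.2565]
orientation: [0.688, 0.726, 0.0, -0.001]
contact_force: [4.5, 2.9, -7.2]
width: 0.0115
t 12.7333 tcp [ 0.5391 -0.0024  0.2565] axes x [-0.053  0.999  0.001] z [-0.001  0.001 -1.   ] d mm [-0.6 -0.4 -0.5] F [ 4.5  2.9 -7.2] w 0.01154748966611179
```

View pics/s5.png

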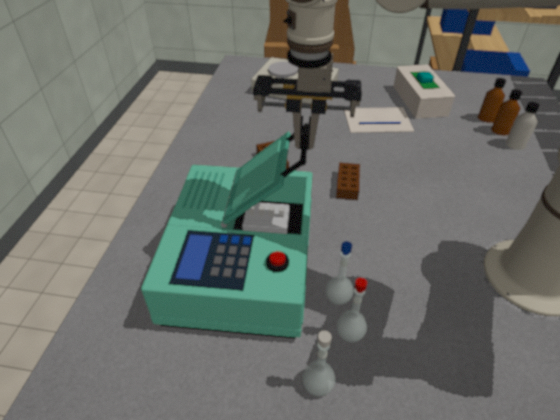

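The lid is up in the side view: the bar's near corner is at about (306,126), the flasks have not moved, and the button is up. I'll compare the corner with what different angles predict.

Run:
```python
from h import *
a=load('s5');f=210/np.tan(np.radians(a['vertical_fov'])/2);K=np.array([[f,0,a['cx']],[0,f,a['cy']],[0,0,1]])
c,s=np.cos(.053),np.sin(.053)
for th in(35,40,45,50,55):
    t=np.radians(th);o=[]
    for r,y in((.22,.06),(.17,.06),(.17,.092)):
        lx=.025-r*np.cos(t);ly=-.075+y
        P=[.6635+c*lx-s*ly,.0786+s*lx+c*ly,.147+r*np.sin(t)]
        o.append(cv2.projectPoints(np.array([P]),np.array(a['rvec'],float),np.array(a['tvec'],float),K,None)[0].ravel().round(0).tolist())
    print(th,o)
c=a['color'][90:240,200:340,::-1];cv2.imwrite('pics/s5c.png',cv2.resize(c,None,fx=4,fy=4,interpolation=cv2.INTER_CUBIC))
g=cv2.cvtColor(a['color'],cv2.COLOR_RGB2HSV);b=cv2.cvtColor(load('side')['color'],cv2.COLOR_RGB2HSV)
print('change at flasks',np.abs(a['color'][240:400,295:380].astype(int)-load('side')['color'][240:400,295:380]).mean())
delta([0,0,0])
```

```text
35 [[315.0, 173.0], [293.0, 183.0], [292.0, 194.0]]
40 [[309.0, 166.0], [289.0, 178.0], [287.0, 189.0]]
45 [[303.0, 160.0], [284.0, 173.0], [282.0, 184.0]]
50 [[296.0, 154.0], [278.0, 169.0], [276.0, 179.0]]
55 [[287.0, 148.0], [272.0, 165.0], [270.0, 175.0]]
change at flasks 22.462426470588234
t 12.7833 tcp [ 0.5391 -0.0024  0.2564] axes x [-0.053  0.999  0.001] z [-0.001  0.001 -1.   ] d mm [  30.6 -538.   256.9] F [ 4.4  2.5 -7.3] w 0.011271052590750256
```

View pics/s5c.png

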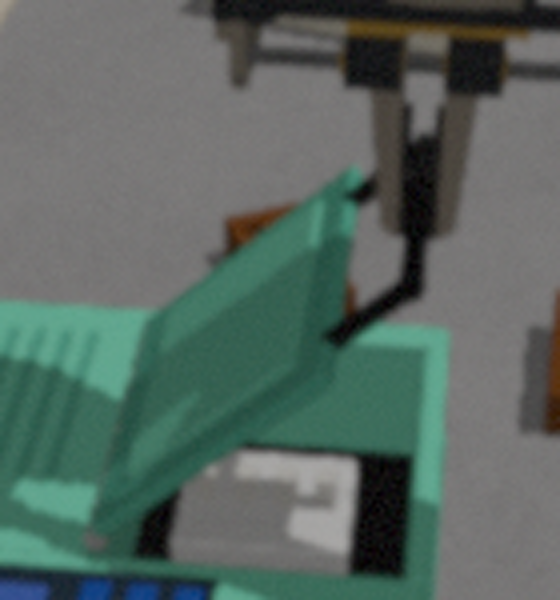

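The bar corner at (304,162) and the lid corner at (282,184) match the 45° prediction of (303,160) and (282,184). The stoppers are at the same pixels as at the start. Handing in.

```bash
python3 -c "
from bench import *
print(sign_off())"
```

```text
the job is handed in; nothing more can be done
None
```

I pressed the red button fully down with the lid shut and let it come back up. I then gripped the lid by its bar and lifted it to 45 degrees. The job is handed in with the arm still holding it (12.8 s on the clock).

**Button:** it bottomed out at about 12 N, with the position no longer changing. Later views show it up, but no view can resolve its last millimetre of return.

**Lid:** the tool had risen 155 mm and moved back 65 mm, which on the 220 mm radius gives about 45 degrees. The lid and bar corners in the last side view, (282,184) and (304,162), match the 45 degree prediction to within 2 pixels. The fingers were closed at 11.3 mm on the 12 mm bar with the grip set to 20 N. The tool stayed still between readings, with about 9 N at the wrist.

**Bystanders:** the three flask stoppers appear at the same pixels as at the start. The rack is hidden behind the lid in that view. It was not approached, but I did not check it directly.

**Checks that disagreed:**
- **Fingertips:** in the images they end about 35 mm short of the reported TCP. The button contact agreed with this, so I set the pressing and grasp heights from the images and the measured force.
- **Flask area:** a plain pixel difference against the first picture was high (mean 22). I put this down to the arm's shadow, since the stoppers had not moved.

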